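# Stop in, wedge under: lift the end of a bearing housing

## Task

Plug the loose stop block into the square socket of the fixture plate, fully home and with its broad face towards the bearing housing, and let go of it. Then push the wedge, thin end first and flat on the plate, into the channel under the other end of the housing, so that the housing backs up against the stop and this end just lifts off the plate, by about 3 mm (room for a shim). Finish holding the wedge in place with the gripper; keep the hand off the housing and leave the other things on the bench where they are.

Things in the scene. Friction and masses are not known exactly. Their poses are not given: they have to be found in the camera images.
- plate: Fixture plate of dark steel screwed to the bench, 400 mm (x) x 130 mm (y) x 25 mm thick. Origin: centre of its underside, z up. It lies crosswise before the robot: its x points to the robot's left, within about 15 degrees. The housing stands on it and the socket is in it.
- socket (a point): Centre of the mouth of the square socket hole, in the plate's top face (25 mm above the bench), 150 mm from the plate's middle along the plate's +x. Axes as the plate's. The hole is 30 x 30 mm, sides along x and y, and goes right through the plate (25 mm deep).
- stop: Loose plug-in stop, bright steel, 0.6 kg, standing upright on its shank on the bench beside the plate. Head 34 (x) x 50 (y) x 40 mm high on a square shank 28 x 28 x 20 mm long, its foot tapered to 24 mm over 4 mm. Origin: centre of the shank's lower face, z up; head from 20 to 60 mm. The broad faces look along x and -x; either may face the housing. Home: head seated on the plate.
- housing: Pillow-block bearing housing, cast, 0.9 kg, loose on the plate. 160 (x) x 52 (y) x 82 mm high; flat feet 18 mm high, domed middle 72 mm long. Origin: centre of underside; x towards the socket. It stands on two runners 9 mm wide, 6 mm high, along the long sides; between them a channel 34 mm wide, 6 mm high, runs end to end. It can slide; its far end starts 6 to 16 mm short of where the stop's face will be.
- near_end (a point): Middle of the lower edge of the housing's end away from the socket: 80 mm from its origin towards -x, at the runners' underside, so level with the plate's top at the start. The channel's roof is 6 mm above it. Axes as the housing's.
- far_end (a point): Middle of the lower edge of the housing's end towards the socket, 80 mm from its origin. Axes as the housing's.
- wedge: Loose plain steel wedge, 0.26 kg, lying flat on the bench beside the plate. 130 mm long (x), 22 mm wide (y), flat underside; the top slopes straight from 2 mm thick at the tip (+x end) to 21.5 mm at the butt (-x end), 1.5 mm in every 10 mm. Origin: centre of the underside, z up. It begins to lift the housing when the tip is about 27 mm inside the channel.
- dial_stand: Bystander: dial gauge on a post with a round black foot, 64 mm across, 168 mm high. Origin at the middle of its underside.
- bearing_rings: Bystander: two steel bearing rings lying one on the other, 68 mm across, 26 mm high. Origin at the middle of the underside.
- grease_tub: Bystander: yellow lidded tub, 83 mm across, 91 mm high. Origin at the middle of its underside.
- knurled_nut: Bystander: black knurled nut, 28 mm across, 18 mm high. Origin at the middle of its underside.
Not all that is in view belongs to the job. What is shaped like the stop but brown is not meant. Leave any green look-alike of the housing alone.

How it is judged:
By the outcome, as a careful person would: the job done as asked, in the order asked, and still so for the second after the job is handed in, while the arm keeps its last pose, push and grip.
It also fails if it takes over 72 s, if anything falls off the work surface, if the arm or the gripper's body presses on something with over 40 N, if the wrist force passes 120 N, or if a joint passes its speed limit or range.

## Robot

A 7-joint arm with a two-finger parallel gripper is mounted at the origin on the work surface. World frame = base frame: x ahead of the robot, y to its left, z up, the work surface at z = 0. Lengths are in mm, angles in degrees, forces in N, time in s.
With the tool pointing down it reaches from about 425 to 825 mm from the base axis. Payload 3.6 kg.
Tool frame: the origin (TCP) lies at the very end of the fingers, on their centre line; the grasp point (between the pads) lies ctrl.grip_depth behind it (ctrl.grip_depth is the distance from the TCP to the grasp point, in mm); z points along the fingers, y is the line along which they close (so a half turn about z gives the same grasp; the last joint's range is limited). The gripper opens to 93 mm and grips with 3 to 60 N. Pads are 15 mm wide; open, the fingers measure 128 mm over their backs; the gripper's body (75 mm by 188 mm) begins 65 mm behind the grasp point.
Start: joints at [63.971, 35.231, -0.722, 81.555, 0.464, 63.22, -2.315], TCP at [269.673, -591.387, 218.64] pointing down, gripper open.
Joint ranges: [-178.69, 178.69], [-17.37, 117.87], [-77.05, 75.6], [15.02, 138.74], [-78.02, 258.01], [0.78, 113.62], [-162.83, 162.83]. Speed limits (degrees/s): [159.86, 159.86, 180, 180, 180, 180, 180].

## Interface

Orientations are given as a 3x3 rotation matrix whose columns are the frame's x, y, z axes.
In Python, from cell import ctrl gives the robot as it stands. The module is installed in compiled form; this text tells all that it offers.
- The arm moves only by the tool step_arm, never from a script. Its argument "steps" is a list of rows, each an object of numbers: "fingers": the closure, from 0 (fully open) to 1 (shut); "dx", "dy", "dz": the shift along the tool's x, y, z scaled (see below); "rx", "ry", "rz": the turn, a rotation vector about the tool's x, y, z scaled (see below). A call has exactly 5 rows; each row is the pose to reach, as a shift and turn from the pose commanded when the call began, along the tool's axes at that moment; what a row does not reach only later rows make up. The controller multiplies each number of a shift by 40 cm and each number of a turn by 45 degrees. A row lasts 1/8 s, in which the tool goes at most 62.5 mm and 10.7 degrees, less where a joint would pass 70% of its speed; a pose out of reach is approached as far as the arm can. A call with a number of a shift or a turn outside -1 to 1 is refused whole. A call with a gripper value outside its range is refused whole. The fingers move at their own pace and stop on an object; "squeeze" is the grip in N (left out, the last holds). Time passes only in rows, so rows that repeat a pose let the fingers close, or fill a call up. It gives the time, the measured TCP pose, the force, the opening and the grip force at its end, in the units of the state.
- ctrl.state(): the state, without advancing time (a new reading comes with each control period).
- ctrl.get_image(name): name is "scene" or "top" or "wrist"; returns the picture (420x560x3 uint8, blue, green, red); there is no depth.
- ctrl.camera_params(name): a dict with "vfov" (degrees; the focal length in pixels is half the picture's height over the tangent of half this angle, whatever the lens; pixels are square), "cx", "cy" (the principal point, pixels), "eye" and "rotation" of the camera in the world. Camera axes: x right, y down, z forward; pixel columns grow to the right and rows downward; lengths in mm; the calibration is good to about 2 mm. A picture is of the moment at which its call begins: read the wrist's pose just before it. camera_params takes no time and is no camera call; for the wrist camera it gives the pose at the moment of the call.
- ctrl.job_done(): hands the job in; it is judged then, once.
The state is a dict: "clock": time; "qpos": joint angles; "qvel": joint speeds; "effort": joint torques, N m; "tcp_pos": TCP position; "ee_rot": TCP orientation; "force": force on the tool from outside, world axes, zero at the start; "moment": the same for the moment, N m; "finger_gap": opening from 0.0 (shut) to 1.0 (fully open); "gripper_force": force on a finger pad.
Only numpy, scipy, OpenCV 4.12 (cv2) and the standard library are available. Lean on these libraries where they do the work, as an engineer would, in place of code of your own. Each camera call takes 0.05 s, during which the arm holds its last target. There are 200 camera calls.

## Working session

There is one attempt and no reset: what is moved stays moved. The work goes in short steps, Python scripts to look and compute and a tool call to move; the robot and the scene stay as the last step left them, time stands still between calls to the robot, and variables do not carry over. Pictures are saved under pics/ and viewed, at most 11 in all, crops included, and the job is handed in when it is done.

Besides the shell and the picture viewer there is one more tool, called after "Call:" by a JSON object that holds its "op" and its "data". step_arm: Moves the arm, as the interface text tells. Shifts and turns lie within -1 to 1; 1 stands for 40 cm of shift or 45 degrees of turn. Its arguments: {"type":"object","properties":{"steps":{"type":"array","items":{"type":"object","properties":{"fingers":{"type":"number"},"dx":{"type":"number"},"dy":{"type":"number"},"dz":{"type":"number"},"rx":{"type":"number"},"ry":{"type":"number"},"rz":{"type":"number"}}}},"squeeze":{"type":"number"}},"required":["steps"]}

```bash
mkdir -p pics; python3 - <<'E'
from cell import ctrl
import cv2,numpy as np
s=ctrl.state();print({k:np.round(s[k],2).tolist() for k in s}, ctrl.grip_depth)
for n in("scene","top"):
    cv2.imwrite(f"pics/{n}0.png",ctrl.get_image(n)); p=ctrl.camera_params(n);print(n,p)
print(ctrl.camera_params("wrist"))
a=[cv2.imread(f"pics/{n}0.png") for n in("top","scene")]
E
```

```text
{'clock': 0.0, 'qpos': [63.97, 35.29, -0.72, 81.64, 0.46, 63.22, -2.31], 'qvel': [-0.13, -0.1, -0.05, -0.07, 0.0, 0.03, 0.05], 'effort': [0.0, -45.89, 0.21, -16.57, -0.06, 0.02, 0.0], 'tcp_pos': [269.34, -590.71, 217.5], 'ee_rot': [[0.91, 0.41, -0.0], [0.41, -0.91, 0.0], [-0.0, -0.0, -1.0]], 'force': [-0.32, -0.72, 0.47], 'moment': [-0.02, 0.03, -0.04], 'gripper_force': 0.0, 'finger_gap': 1.0} 18.8
scene {'vfov': 47.33704618567809, 'cx': 279.68058889786084, 'cy': 209.54061730065834, 'eye': array([1379.46893162,  678.00544993, 1025.93387892]), 'rotation': array([[-0.64083161,  0.50593111, -0.57738078],
       [ 0.76753035,  0.43717215, -0.46880452],
       [ 0.01523201, -0.74358203, -0.66847121]])}
top {'vfov': 43.813919486493596, 'cx': 276.0539764214878, 'cy': 205.49864913509398, 'eye': array([ 291.37815626,   20.28045771, 1388.26669067]), 'rotation': array([[ 0.00975914, -0.98356062,  0.18031436],
       [-0.99971549, -0.0135217 , -0.0196493 ],
       [ 0.02176443, -0.1800713 , -0.98341275]])}
{'vfov': 59.61506584098888, 'cx': 280.65854118245693, 'cy': 212.70989791166704, 'eye': array([ 344.93188399, -557.13397954,  382.65701141]), 'rotation': array([[ 0.4149579 , -0.86850432, -0.27112764],
       [-0.90983682, -0.39696398, -0.12089892],
       [-0.00262667,  0.29684988, -0.95492055]])}
```

View pics/top0.png

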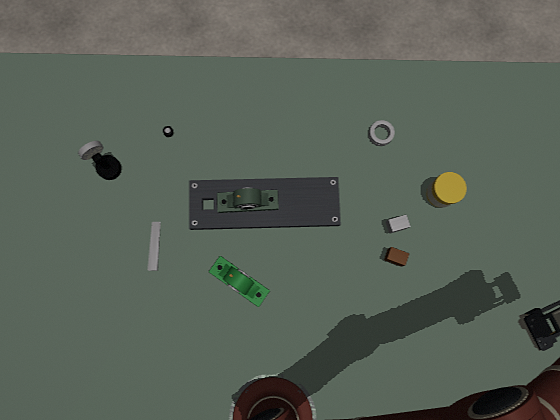

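View pics/scene0.png

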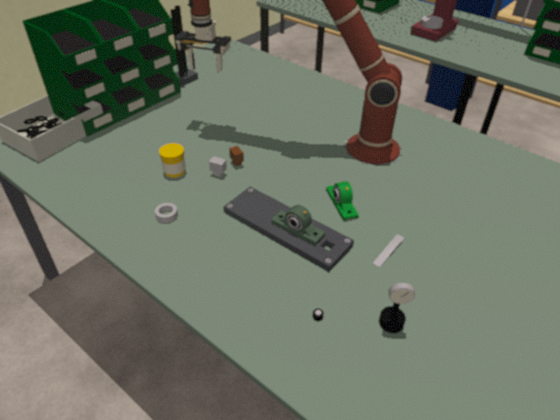

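The top view shows two stop-shaped blocks: a bright one at (398,224) and a brown one at (397,257). The bright one is the stop. The dark green housing on the plate at (248,199) is the real one, and the bright green one at (239,281) is the look-alike. The wedge is at (154,246) and the socket at (208,204). I'll measure these and confirm the stop and wedge in one crop.

```bash
cat > h.py <<'E'
import cv2,numpy as np
from cell import ctrl
def ray(p,uv,shape=(420,560)):
    uv=np.atleast_2d(uv).astype(float); f=shape[0]/2/np.tan(np.radians(p["vfov"]/2))
    d=np.c_[(uv[:,0]-p["cx"])/f,(uv[:,1]-p["cy"])/f,np.ones(len(uv))]
    return d@p["rotation"].T
def onz(p,uv,z):
    d=ray(p,uv); e=p["eye"]; return (e+d*((z-e[2])/d[:,2])[:,None])[:,:2]
def proj(p,P):
    f=210/np.tan(np.radians(p["vfov"]/2)); c=(np.atleast_2d(P)-p["eye"])@p["rotation"]
    return np.c_[p["cx"]+f*c[:,0]/c[:,2],p["cy"]+f*c[:,1]/c[:,2]]
def blob(mask,roi):
    x0,y0,x1,y1=roi; m=np.zeros_like(mask); m[y0:y1,x0:x1]=mask[y0:y1,x0:x1]
    c=max(cv2.findContours(m,cv2.RETR_EXTERNAL,cv2.CHAIN_APPROX_NONE)[0],key=cv2.contourArea); return c[:,0]
def rect(p,c,z):
    return cv2.minAreaRect(onz(p,c,z).astype(np.float32))
def show(img,name,roi,k):
    x0,y0,x1,y1=roi; cv2.imwrite(f"pics/{name}.png",cv2.resize(img[y0:y1,x0:x1],None,fx=k,fy=k,interpolation=cv2.INTER_CUBIC))
E
python3 - <<'E'
from h import *
im=cv2.imread("pics/top0.png");p=ctrl.camera_params("top")
g=im.max(2); hsv=cv2.cvtColor(im,cv2.COLOR_BGR2HSV)
br=((g>130)&(hsv[...,1]<60)).astype(np.uint8)*255
for n,roi,z in(("stop",(380,205,420,242),60),("wedge",(140,212,168,280),11)):
    c=blob(br,roi); print(n,rect(p,c,z),cv2.boundingRect(c),cv2.contourArea(c))
# plate screws
for r in((188,178,202,192),(187,215,202,230),(326,176,340,190),(328,212,342,226)):
    c=blob((g>120).astype(np.uint8)*255,r); print("screw",c.mean(0),onz(p,c.mean(0),25))
print("socket",onz(p,[[208,204]],25), "pl corners",onz(p,[[189,181],[191,230],[340,225],[338,177]],25))
print("hous",onz(p,[[218,190],[218,212],[279,209],[278,190]],18))
a=[im[212:280,130:190],im[205:273,375:435]]
cv2.imwrite("pics/c1.png",cv2.resize(np.hstack(a+[im[170:238,180:350][:, :170]]),None,fx=2.7,fy=2.7,interpolation=cv2.INTER_CUBIC))
E
```

```text
stop ((494.2891845703125, -325.1065979003906), (31.897653579711914, 48.22754669189453), 16.521745681762695) (389, 215, 22, 16) 196.0
wedge ((433.0137023925781, 313.0286865234375), (21.37537956237793, 125.05536651611328), 88.14201354980469) (148, 222, 13, 48) 309.0
screw [194.         185.08333333] [[593.63161029 212.24047069]]
screw [193.89473684 222.52631579] [[492.84922356 208.68826838]]
screw [332.58333333 181.75      ] [[ 608.2099107  -158.03920241]]
screw [334.30769231 218.76923077] [[ 507.72834393 -161.63470237]]
socket [[542.89753966 173.33981667]] pl corners [[ 604.58595423  225.95773155]
 [ 472.95062692  215.50226686]
 [ 491.25495565 -176.54980931]
 [ 621.52075564 -172.76755102]]
hous [[582.65333543 148.70079775]
 [522.95300825 146.92482053]
 [533.24549619 -15.0443069 ]
 [584.96916385 -11.90785695]]
```

View pics/c1.png

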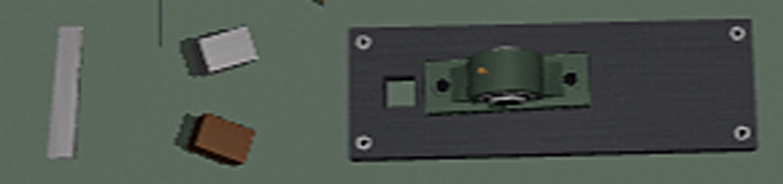

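The crop confirms it: the bright-steel block at top (398,224) is the stop, and the brown one at (397,257) is the decoy. I'll move over the stop.

```bash
cat >> h.py <<'E'
from scipy.spatial.transform import Rotation as Ro
def down(a): # tool x at world angle a (deg), z down
    c,s=np.cos(np.radians(a)),np.sin(np.radians(a)); return np.array([[c,s,0],[s,-c,0],[0,0,-1.]])
def plan(pos,a):
    s=ctrl.state(); R=np.array(s["ee_rot"]); d=R.T@(np.array(pos)-s["tcp_pos"])
    r=Ro.from_matrix(R.T@down(a)).as_rotvec(degrees=True)
    print("clock %.2f tcp"%s["clock"],np.round(s["tcp_pos"],1),"yaw %.2f"%np.degrees(np.arctan2(R[1,0],R[0,0])),"F",np.round(s["force"],1),"gap",round(s["finger_gap"]*93,1))
    print("d",np.round(d/400,4),"r",np.round(r/45,4),"rows %.1f"%max(np.linalg.norm(d)/62.5,np.linalg.norm(r)/10.7))
E
python3 - <<'E'
from h import *
p=ctrl.camera_params("top")
plan([494,-325,200],16.5)
for n,uv,z in(("tub",(450,188),91),("dial",(108,166),10),("green",(239,281),40),("brown",(398,257),60)): print(n,onz(p,[uv],z))
E
```

```text
clock 0.10 tcp [ 269.4 -590.8  217.6] yaw 24.51 F [ 0.1 -0.5  0.4] gap 92.6
d [ 0.7866 -0.3714  0.0448] r [-0.0029  0.0003  0.1781] rows 5.6
tub [[ 580.91522347 -450.68312956]]
dial [[646.34237871 447.95107235]]
green [[341.27875672  86.06982589]]
brown [[ 405.51394371 -319.00573244]]
```

Call:
{"op": "step_arm", "data": {"steps": [{"dx": 0.13, "dy": -0.06, "dz": 0, "rz": 0.05}, {"dx": 0.28, "dy": -0.13, "dz": 0.01, "rz": 0.1}, {"dx": 0.42, "dy": -0.2, "dz": 0.02, "rz": 0.178}, {"dx": 0.56, "dy": -0.265, "dz": 0.03, "rz": 0.178}, {"dx": 0.68, "dy": -0.32, "dz": 0.035, "rz": 0.178}]}}

```text
validation failed for argument at $.st...
```

```bash
python3 -c "
from h import *
plan([494,-325,200],16.5)"
```

```text
clock 0.10 tcp [ 269.4 -590.8  217.6] yaw 24.51 F [ 0.1 -0.5  0.4] gap 92.6
d [ 0.7866 -0.3714  0.0448] r [-0.0029  0.0003  0.1781] rows 5.6
```

Call:
{"op": "step_arm", "data": {"steps": [{"fingers": 0, "dx": 0.13, "dy": -0.06, "dz": 0, "rx": 0, "ry": 0, "rz": 0.05}, {"fingers": 0, "dx": 0.28, "dy": -0.13, "dz": 0.01, "rx": 0, "ry": 0, "rz": 0.1}, {"fingers": 0, "dx": 0.42, "dy": -0.2, "dz": 0.02, "rx": 0, "ry": 0, "rz": 0.178}, {"fingers": 0, "dx": 0.56, "dy": -0.265, "dz": 0.03, "rx": 0, "ry": 0, "rz": 0.178}, {"fingers": 0, "dx": 0.68, "dy": -0.32, "dz": 0.035, "rx": 0, "ry": 0, "rz": 0.178}]}}

```text
clock: 0.72
tcp_pos: [465.2, -359.6, 204.1]
ee_rot: [[0.958, 0.285, -0.001], [0.285, -0.958, 0.001], [-0.0, -0.001, -1.0]]
force: [0.0, -0.2, 1.6]
finger_gap: 1.001
gripper_force: 0.0
```

```bash
python3 -c "
from h import *
plan([494,-325,200],16.5)"
```

```text
clock 0.72 tcp [ 465.2 -359.6  204.1] yaw 16.57 F [ 0.  -0.2  1.6] gap 93.1
d [ 0.0937 -0.0624  0.0102] r [-0.0016  0.0004  0.0015] rows 0.7
```

Call:
{"op": "step_arm", "data": {"steps": [{"fingers": 0, "dx": 0.09, "dy": -0.062, "dz": 0.01, "rx": 0, "ry": 0, "rz": 0}, {"fingers": 0, "dx": 0.09, "dy": -0.062, "dz": 0.01, "rx": 0, "ry": 0, "rz": 0}, {"fingers": 0, "dx": 0.09, "dy": -0.062, "dz": 0.01, "rx": 0, "ry": 0, "rz": 0}, {"fingers": 0, "dx": 0.09, "dy": -0.062, "dz": 0.01, "rx": 0, "ry": 0, "rz": 0}, {"fingers": 0, "dx": 0.09, "dy": -0.062, "dz": 0.01, "rx": 0, "ry": 0, "rz": 0}]}}

```text
clock: 1.35
tcp_pos: [490.5, -329.5, 200.8]
ee_rot: [[0.96, 0.281, -0.0], [0.281, -0.96, -0.001], [-0.0, 0.0, -1.0]]
force: [-0.3, 0.0, -0.3]
finger_gap: 1.0
gripper_force: 0.0
```

```bash
python3 - <<'E'
from h import *
p=ctrl.camera_params("wrist"); im=ctrl.get_image("wrist"); cv2.imwrite("pics/w1.png",im)
np.savez("w1.npz",**p)
plan([494,-325,200],16.5)
g=im.max(2); hsv=cv2.cvtColor(im,cv2.COLOR_BGR2HSV)
print(proj(p,[[494,-325,60]]))
E
```

```text
clock 1.40 tcp [ 490.7 -329.2  200.7] yaw 16.38 F [-0.4  0.2  0.3] gap 93.2
d [ 0.0109 -0.0078  0.0019] r [ 0.0004  0.0003 -0.0027] rows 0.1
[[276.29616329 193.7846358 ]]
```

View pics/w1.png

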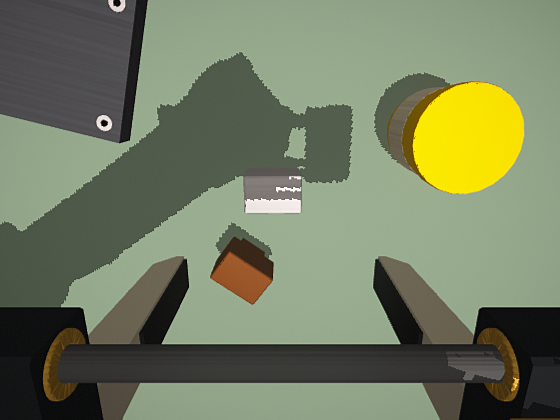

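Wrist view: the stop's head is at columns 245–302, with its top face at rows 178–213 and its dark +x side above that. The brown block is at (243,270) and the tub at (467,137), and the fingers clear both. I'll measure the top-face corners.

```bash
python3 - <<'E'
from h import *
p=dict(np.load("w1.npz")); im=cv2.imread("pics/w1.png").astype(int)
ex=im[...,1]-im[...,2]  # green excess
for r in(172,180,190,205): print(r,im[r,238:310:6].tolist())
m=((ex<6)).astype(np.uint8)*255
c=blob(m,(235,160,312,220)); print(cv2.boundingRect(c))
col=im[:,260].sum(1)[160:222];print(col)
E
```

```text
172 [[78, 94, 83], [77, 95, 82], [82, 84, 89], [82, 85, 88], [83, 86, 89], [83, 86, 91], [82, 85, 91], [84, 87, 92], [84, 87, 93], [84, 89, 93], [85, 88, 92], [79, 96, 84]]
180 [[145, 173, 154], [106, 109, 116], [124, 126, 134], [122, 125, 132], [124, 127, 135], [122, 126, 134], [125, 128, 136], [124, 127, 135], [124, 128, 135], [123, 127, 133], [113, 118, 123], [156, 186, 166]]
190 [[144, 173, 154], [102, 107, 112], [118, 121, 129], [117, 121, 128], [117, 122, 128], [118, 122, 130], [114, 117, 124], [152, 156, 167], [146, 150, 161], [253, 255, 255], [255, 255, 255], [145, 174, 155]]
205 [[145, 174, 154], [107, 119, 115], [227, 230, 236], [227, 231, 237], [228, 232, 238], [229, 233, 238], [230, 233, 240], [231, 234, 240], [232, 234, 241], [234, 235, 242], [236, 238, 244], [144, 174, 154]]
(244, 167, 58, 47)
[254 255 256 254 258 259 256 260 260 252 249 255 255 258 260 256 329 357
 369 383 383 381 384 380 377 370 360 364 374 378 369 365 364 362 361 359
 359 355 331 289 711 717 704 700 698 696 697 695 690 693 701 715 680 424
 451 475 474 476 474 477 478 473]
```

```bash
python3 - <<'E'
from h import *
p=dict(np.load("w1.npz")); im=cv2.imread("pics/w1.png").astype(int)
m=((im[...,1]-im[...,2]<6)&(im.sum(2)>285)).astype(np.uint8)*255
m=cv2.morphologyEx(m,cv2.MORPH_CLOSE,np.ones((5,5),np.uint8))
c=blob(m,(235,160,312,222)); print(cv2.boundingRect(c)); print(rect(p,c,60))
q=onz(p,c,60); 
r=rect(p,c,60); a=r[2]; plan([*r[0],60],a)
E
```

```text
(244, 176, 58, 38)
((492.21051025390625, -322.0545959472656), (32.83710479736328, 49.46931076049805), 16.34260368347168)
clock 1.40 tcp [ 490.7 -329.2  200.7] yaw 16.38 F [-0.4  0.2  0.3] gap 93.2
d [ 0.0088 -0.0163  0.3519] r [0.0004 0.0003 0.0008] rows 2.3
```

Call:
{"op": "step_arm", "data": {"steps": [{"fingers": 0, "dx": 0.009, "dy": -0.016, "dz": 0.13, "rx": 0, "ry": 0, "rz": 0}, {"fingers": 0, "dx": 0.009, "dy": -0.016, "dz": 0.26, "rx": 0, "ry": 0, "rz": 0}, {"fingers": 0, "dx": 0.009, "dy": -0.016, "dz": 0.36, "rx": 0, "ry": 0, "rz": 0}, {"fingers": 0, "dx": 0.009, "dy": -0.016, "dz": 0.42, "rx": 0, "ry": 0, "rz": 0}, {"fingers": 0, "dx": 0.009, "dy": -0.016, "dz": 0.43, "rx": 0, "ry": 0, "rz": 0}]}}

```text
clock: 2.02
tcp_pos: [491.8, -320.7, 27.0]
ee_rot: [[0.959, 0.283, -0.003], [0.283, -0.959, 0.002], [-0.002, -0.003, -1.0]]
force: [-0.2, -0.6, 0.5]
finger_gap: 1.004
gripper_force: 0.0
```

Call:
{"op": "step_arm", "data": {"squeeze": 30, "steps": [{"fingers": 0.3, "dx": 0, "dy": 0, "dz": 0, "rx": 0, "ry": 0, "rz": 0}, {"fingers": 1, "dx": 0, "dy": 0, "dz": 0, "rx": 0, "ry": 0, "rz": 0}, {"fingers": 1, "dx": 0, "dy": 0, "dz": 0, "rx": 0, "ry": 0, "rz": 0}, {"fingers": 1, "dx": 0, "dy": 0, "dz": 0, "rx": 0, "ry": 0, "rz": 0}, {"fingers": 1, "dx": 0, "dy": 0, "dz": 0, "rx": 0, "ry": 0, "rz": 0}]}}

```text
clock: 2.65
tcp_pos: [493.4, -321.2, 29.0]
ee_rot: [[0.959, 0.284, 0.001], [0.284, -0.959, -0.001], [0.001, 0.001, -1.0]]
force: [0.0, -0.2, 0.5]
finger_gap: 0.539
gripper_force: 30.0
```

```bash
python3 -c "
from h import *
plan([492.2,-322,28],16.4)"
```

```text
clock 2.65 tcp [ 493.4 -321.2   29. ] yaw 16.50 F [ 0.  -0.2  0.5] gap 50.2
d [-0.0034  0.001   0.0026] r [ 0.001  -0.0007  0.0022] rows 0.0
```

Call:
{"op": "step_arm", "data": {"steps": [{"fingers": 1, "dx": 0, "dy": 0, "dz": -0.08, "rx": 0, "ry": 0, "rz": 0}, {"fingers": 1, "dx": 0, "dy": 0, "dz": -0.23, "rx": 0, "ry": 0, "rz": 0}, {"fingers": 1, "dx": 0, "dy": 0, "dz": -0.38, "rx": 0, "ry": 0, "rz": 0}, {"fingers": 1, "dx": 0, "dy": 0, "dz": -0.475, "rx": 0, "ry": 0, "rz": -0.2}, {"fingers": 1, "dx": 0, "dy": 0, "dz": -0.475, "rx": 0, "ry": 0, "rz": -0.4}]}}

```text
clock: 3.28
tcp_pos: [494.1, -321.4, 221.2]
ee_rot: [[0.821, 0.571, 0.004], [0.571, -0.821, -0.003], [0.002, 0.005, -1.0]]
force: [0.2, 0.0, -7.7]
finger_gap: 0.537
gripper_force: 30.0
```

```bash
python3 -c "
from h import *
plan([547,95,215],92.3)"
```

```text
clock 3.27 tcp [ 494.1 -321.4  221.2] yaw 34.80 F [ 0.2  0.  -7.7] gap 49.9
d [ 0.7027 -0.7795  0.0132] r [ 6.7000e-03  8.0000e-04 -1.2778e+00] rows 6.7
```

Call:
{"op": "step_arm", "data": {"steps": [{"fingers": 1, "dx": 0.07, "dy": -0.08, "dz": 0, "rx": 0, "ry": 0, "rz": -0.2}, {"fingers": 1, "dx": 0.17, "dy": -0.19, "dz": 0, "rx": 0, "ry": 0, "rz": -0.42}, {"fingers": 1, "dx": 0.27, "dy": -0.3, "dz": 0, "rx": 0, "ry": 0, "rz": -0.64}, {"fingers": 1, "dx": 0.37, "dy": -0.41, "dz": 0, "rx": 0, "ry": 0, "rz": -0.86}, {"fingers": 1, "dx": 0.47, "dy": -0.52, "dz": 0.01, "rx": 0.006, "ry": 0, "rz": -1.0}]}}

```text
clock: 3.9
tcp_pos: [528.8, -41.4, 213.3]
ee_rot: [[0.179, 0.984, -0.007], [0.984, -0.179, 0.003], [0.001, -0.007, -1.0]]
force: [1.5, -0.3, -6.2]
finger_gap: 0.537
gripper_force: 30.0
```

```bash
python3 -c "
from h import *
plan([547,95,215],92.3)"
```

```text
clock 3.90 tcp [528.8 -41.4 213.3] yaw 79.71 F [ 1.5 -0.3 -6.2] gap 49.9
d [ 0.3437 -0.0162 -0.0037] r [-0.0093 -0.0026 -0.2798] rows 2.2
```

Call:
{"op": "step_arm", "data": {"steps": [{"fingers": 1, "dx": 0.14, "dy": -0.01, "dz": -0.004, "rx": -0.003, "ry": 0, "rz": -0.15}, {"fingers": 1, "dx": 0.26, "dy": -0.014, "dz": -0.004, "rx": -0.005, "ry": 0, "rz": -0.25}, {"fingers": 1, "dx": 0.33, "dy": -0.016, "dz": -0.004, "rx": -0.005, "ry": 0, "rz": -0.279}, {"fingers": 1, "dx": 0.34, "dy": -0.016, "dz": -0.004, "rx": -0.005, "ry": 0, "rz": -0.279}, {"fingers": 1, "dx": 0.34, "dy": -0.016, "dz": -0.004, "rx": -0.005, "ry": 0, "rz": -0.279}]}}

```text
clock: 4.53
tcp_pos: [547.7, 90.4, 215.2]
ee_rot: [[-0.035, 0.999, -0.003], [0.999, 0.035, 0.0], [0.0, -0.003, -1.0]]
force: [0.5, 0.5, -6.5]
finger_gap: 0.535
gripper_force: 30.0
```

```bash
python3 - <<'E'
from h import *
p=ctrl.camera_params("wrist"); im=ctrl.get_image("wrist"); cv2.imwrite("pics/w2.png",im)
np.savez("w2.npz",**p)
plan([547,95,215],92.3)
print(proj(p,[[544.7,175.1,25]]))
E
```

```text
clock 4.58 tcp [548.   89.6 215.4] yaw 91.92 F [ 0.2  0.  -6.2] gap 50.0
d [ 0.0136 -0.002   0.0011] r [-0.0034  0.0001 -0.0083] rows 0.1
[[281.56980652  96.50148739]]
```

View pics/w2.png

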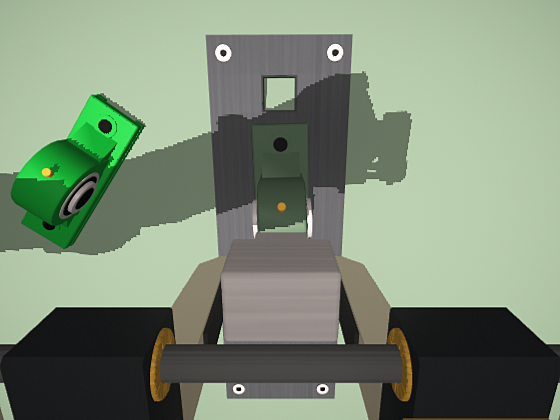

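Wrist view: the socket is at about (279,92), with the housing foot below it at (280,145), and the stop is held at (281,290). Next I'll locate the socket edges and the held stop's position in the grip.

```bash
python3 - <<'E'
from h import *
im=cv2.imread("pics/w2.png").astype(int); s=im.sum(2)
print("row 92, cols 254-304",s[92,254:305]); print("col 279 rows 68-118",s[68:119,279])
print("col 281 rows 232-350",s[232:350:2,281]); print("row 262",s[262,218:236],s[262,326:346]); print("row 300",s[300,214:236],s[300,330:346])
E
```

```text
row 92, cols 254-304 [359 362 355 353 358 358 359 300 249 109 242 311 278 567 576 566 561 565
 562 563 564 562 561 563 565 564 566 563 558 563 563 564 562 560 563 566
 563 562 569 593 434 198 229 333 369 307 310 192 172 176 184]
col 279 rows 68-118 [335 334 337 334 337 344 339 194 185 104 529 581 566 561 563 560 565 562
 562 564 562 561 562 564 564 561 562 565 563 566 563 566 563 563 568 593
 355 278 305 311 315 309 168 158 171 176 172 174 174 171 174]
col 281 rows 232-350 [369 311 317 319 322 316 314 312 318 314 314 314 318 329 311 318 329 319
 328 327 372 431 438 448 469 458 453 460 453 444 439 432 450 450 441 439
 447 436 431 432 440 453 453 453 439 431 430 430 428 434 429 425 431 439
 424 330 171 148 156]
row 262 [380 373 377 376 375 384 351 298 303 319 322 320 323 318 322 321 322 314] [321 320 322 321 321 323 321 324 322 309 315 379 381 376 375 377 375 373
 375 371]
row 300 [111  87  98  94  89  93  81  42 390 418 419 442 444 444 437 441 442 443
 439 442 442 442] [440 438 438 438 441 443 429 417 419 300 100  78  86  90  98  94]
```

```bash
python3 - <<'E'
from h import *
p=dict(np.load("w2.npz")); im=cv2.imread("pics/w2.png")
for n,uv in(("screw L",(223,53)),("screw R",(335,52)),("scr BL",(238.5,389)),("BR",(323,389))): print(n,onz(p,[uv],25))
print("plate end",onz(p,[(206,36),(352,35)],25))
print("foot end",onz(p,[(253,124.5),(307,124.5)],43))
T=np.array([548,89.6,215.4]);R=down(91.92)
for z in(-1,):
  # stop head top face at tool z: TCP 27-ish above stop origin
  P=[T+R@np.array([x,y,-32]) for x in(17,-17) for y in(25,-25)]+[T+R@np.array([17,y,8]) for y in(25,-25)]
  print("pred head corners",np.round(proj(p,P),1).tolist())
E
```

```text
screw L [[491.02265076 210.3233893 ]]
screw R [[591.01813622 214.62690995]]
scr BL [[ 505.26378055 -159.2453348 ]]
BR [[ 605.98967434 -155.41187997]]
plate end [[476.16921655 223.66365174]
 [604.89807926 228.93067473]]
foot end [[519.97474566 150.17724501]
 [568.35247922 151.88720477]]
pred head corners [[344.4, 273.0], [219.3, 272.7], [340.1, 345.2], [223.2, 344.8], [331.4, 237.0], [232.3, 236.8]]
```

```bash
python3 - <<'E'
from h import *
p=dict(np.load("w2.npz"))
q=onz(p,[(260.7,92),(300.7,92),(280.5,74.7),(280.5,109.7)],25);print(q, np.linalg.norm(q[0]-q[1]),np.linalg.norm(q[2]-q[3]))
c=np.array([(q[0]+q[1])[0]/2,(q[2]+q[3])[1]/2]); print(c)
S=np.array([[491.02,210.32],[591.02,214.63],[505.26,-159.25],[605.99,-155.41]]); print(S.mean(0))
d1=S[0]-S[2];d2=S[1]-S[3];a=np.degrees(np.arctan2(*(d1+d2)[::-1]));print("yaw",a)
u=np.array([np.cos(np.radians(a)),np.sin(np.radians(a))]);print("socket via screws",S.mean(0)+150*u)
E
```

```text
[[525.35238463 178.37431078]
 [562.15765397 179.66576391]
 [543.05144534 193.93716877]
 [544.12316685 163.32893178]] 36.82792014770629 30.626993955814765
[543.7550193  178.63305027]
[548.3225  27.5725]
yaw 92.2616519385373
socket via screws [542.40304657 177.45565473]
```

```bash
python3 -c "
from h import *
show(cv2.imread('pics/w2.png'),'c2',(240,60,320,130),8)"
```

```text
(no output)
```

View pics/c2.png

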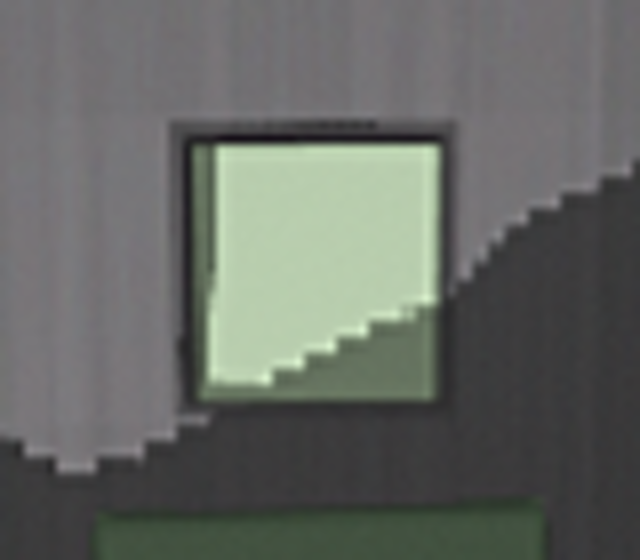

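The crop shows the socket mouth centred at about pixel (278.8,92.8), which gives roughly (542.2, 177.9), with the edges square to the plate. Moving over it and part-way down.

```bash
python3 -c "
from h import *
plan([542.2,177.9,62],92.26)"
```

```text
clock 4.58 tcp [548.   89.6 215.4] yaw 91.92 F [ 0.2  0.  -6.2] gap 50.0
d [ 0.2212 -0.006   0.3836] r [-0.0034  0.0001 -0.0075] rows 2.8
```

Call:
{"op": "step_arm", "data": {"steps": [{"fingers": 1, "dx": 0.14, "dy": -0.004, "dz": 0, "rx": -0.003, "ry": 0, "rz": -0.007}, {"fingers": 1, "dx": 0.221, "dy": -0.006, "dz": 0.04, "rx": -0.003, "ry": 0, "rz": -0.007}, {"fingers": 1, "dx": 0.221, "dy": -0.006, "dz": 0.17, "rx": -0.003, "ry": 0, "rz": -0.007}, {"fingers": 1, "dx": 0.221, "dy": -0.006, "dz": 0.3, "rx": -0.003, "ry": 0, "rz": -0.007}, {"fingers": 1, "dx": 0.221, "dy": -0.006, "dz": 0.37, "rx": -0.003, "ry": 0, "rz": -0.007}]}}

```text
clock: 5.2
tcp_pos: [541.8, 176.8, 65.6]
ee_rot: [[-0.038, 0.999, -0.003], [0.999, 0.038, -0.002], [-0.002, -0.003, -1.0]]
force: [0.9, 0.4, -5.9]
finger_gap: 0.533
gripper_force: 30.0
```

Call:
{"op": "step_arm", "data": {"steps": [{"fingers": 1, "dx": 0, "dy": 0, "dz": 0, "rx": 0, "ry": 0, "rz": 0}, {"fingers": 1, "dx": 0, "dy": 0, "dz": 0, "rx": 0, "ry": 0, "rz": 0}, {"fingers": 1, "dx": 0, "dy": 0, "dz": 0, "rx": 0, "ry": 0, "rz": 0}, {"fingers": 1, "dx": 0, "dy": 0, "dz": 0, "rx": 0, "ry": 0, "rz": 0}, {"fingers": 1, "dx": 0, "dy": 0, "dz": 0, "rx": 0, "ry": 0, "rz": 0}]}}

```text
clock: 5.82
tcp_pos: [543.5, 180.6, 69.4]
ee_rot: [[-0.041, 0.999, 0.004], [0.999, 0.041, 0.003], [0.002, 0.004, -1.0]]
force: [0.4, -0.5, -6.8]
finger_gap: 0.534
gripper_force: 30.0
```

```bash
python3 -c "
from h import *
cv2.imwrite('pics/w3.png',ctrl.get_image('wrist'))
for i in range(2): plan([542.2,177.9,50],92.26); ctrl.get_image('scene')"
```

```text
clock 5.88 tcp [543.3 180.5  69.2] yaw 92.37 F [ 1.  -0.5 -6.6] gap 50.2
d [-0.0066 -0.0033  0.048 ] r [ 0.0041 -0.0031  0.0025] rows 0.3
clock 5.92 tcp [543.3 180.5  69.1] yaw 92.37 F [-0.1  0.1 -6.3] gap 49.7
d [-0.0065 -0.0031  0.0476] r [ 0.0038 -0.0029  0.0025] rows 0.3
```

Call:
{"op": "step_arm", "data": {"steps": [{"fingers": 1, "dx": -0.0065, "dy": -0.003, "dz": 0, "rx": 0.004, "ry": -0.003, "rz": 0}, {"fingers": 1, "dx": -0.0065, "dy": -0.003, "dz": 0.01, "rx": 0.004, "ry": -0.003, "rz": 0}, {"fingers": 1, "dx": -0.0065, "dy": -0.003, "dz": 0.025, "rx": 0.004, "ry": -0.003, "rz": 0}, {"fingers": 1, "dx": -0.0065, "dy": -0.003, "dz": 0.04, "rx": 0.004, "ry": -0.003, "rz": 0}, {"fingers": 1, "dx": -0.0065, "dy": -0.003, "dz": 0.048, "rx": 0.004, "ry": -0.003, "rz": 0}]}}

```text
clock: 6.6
tcp_pos: [542.0, 178.4, 49.4]
ee_rot: [[-0.042, 0.999, -0.001], [0.999, 0.042, 0.0], [0.0, -0.001, -1.0]]
force: [-0.5, 1.2, -4.6]
finger_gap: 0.532
gripper_force: 30.0
```

```bash
python3 -c "
from h import *
for i in range(2): plan([542.2,177.9,45],92.26); ctrl.get_image('scene')"
```

```text
clock 6.60 tcp [542.  178.4  49.4] yaw 92.39 F [-0.5  1.2 -4.6] gap 49.5
d [-0.0013  0.0005  0.0109] r [-0.0013 -0.0005  0.0028] rows 0.1
clock 6.65 tcp [542.  178.6  49.1] yaw 92.40 F [ 0.4  0.7 -7.5] gap 49.8
d [-0.0017  0.0004  0.0102] r [-0.0011 -0.0009  0.0031] rows 0.1
```

Call:
{"op": "step_arm", "data": {"steps": [{"fingers": 1, "dx": 0, "dy": 0, "dz": 0.008, "rx": 0, "ry": 0, "rz": 0}, {"fingers": 1, "dx": 0, "dy": 0, "dz": 0.016, "rx": 0, "ry": 0, "rz": 0}, {"fingers": 1, "dx": 0, "dy": 0, "dz": 0.024, "rx": 0, "ry": 0, "rz": 0}, {"fingers": 1, "dx": 0, "dy": 0, "dz": 0.032, "rx": 0, "ry": 0, "rz": 0}, {"fingers": 1, "dx": 0, "dy": 0, "dz": 0.035, "rx": 0, "ry": 0, "rz": 0}]}}

```text
clock: 7.32
tcp_pos: [542.2, 178.6, 35.5]
ee_rot: [[-0.042, 0.999, -0.0], [0.999, 0.042, 0.001], [0.001, -0.0, -1.0]]
force: [-0.7, 2.4, -5.3]
finger_gap: 0.536
gripper_force: 30.0
```

```bash
python3 -c "
from h import *
for i in range(2): plan([542.2,177.9,45],92.26); ctrl.get_image('scene')"
```

```text
clock 7.33 tcp [542.2 178.6  35.5] yaw 92.39 F [-0.7  2.4 -5.3] gap 49.9
d [-0.0016 -0.0001 -0.0238] r [-0.0004 -0.0011  0.0029] rows 0.2
clock 7.38 tcp [542.2 178.5  35.4] yaw 92.40 F [ 1.   2.6 -5.9] gap 50.0
d [-0.0016 -0.0001 -0.024 ] r [-0.0004 -0.0011  0.003 ] rows 0.2
```

Call:
{"op": "step_arm", "data": {"steps": [{"fingers": 1, "dx": 0, "dy": 0, "dz": 0.003, "rx": 0, "ry": 0, "rz": 0}, {"fingers": 1, "dx": 0, "dy": 0, "dz": 0.006, "rx": 0, "ry": 0, "rz": 0}, {"fingers": 1, "dx": 0, "dy": 0, "dz": 0.007, "rx": 0, "ry": 0, "rz": 0}, {"fingers": 1, "dx": 0, "dy": 0, "dz": 0.007, "rx": 0, "ry": 0, "rz": 0}, {"fingers": 1, "dx": 0, "dy": 0, "dz": 0.007, "rx": 0, "ry": 0, "rz": 0}]}}

```text
clock: 8.05
tcp_pos: [542.3, 178.6, 34.0]
ee_rot: [[-0.042, 0.999, 0.0], [0.999, 0.042, 0.001], [0.001, 0.0, -1.0]]
force: [-2.1, 3.0, 5.2]
finger_gap: 0.537
gripper_force: 30.0
```

Vertical force rose from −6 to +5 N at z 34.0, the expected seated height, so the stop is home. Releasing.

Call:
{"op": "step_arm", "data": {"steps": [{"fingers": 0, "dx": 0, "dy": 0, "dz": -0.002, "rx": 0, "ry": 0, "rz": 0}, {"fingers": 0, "dx": 0, "dy": 0, "dz": -0.002, "rx": 0, "ry": 0, "rz": 0}, {"fingers": 0, "dx": 0, "dy": 0, "dz": -0.002, "rx": 0, "ry": 0, "rz": 0}, {"fingers": 0, "dx": 0, "dy": 0, "dz": -0.05, "rx": 0, "ry": 0, "rz": 0}, {"fingers": 0, "dx": 0, "dy": 0, "dz": -0.15, "rx": 0, "ry": 0, "rz": 0}]}}

```text
clock: 8.68
tcp_pos: [541.0, 176.7, 91.7]
ee_rot: [[-0.041, 0.999, -0.005], [0.999, 0.041, -0.002], [-0.002, -0.005, -1.0]]
force: [0.6, -0.0, -0.3]
finger_gap: 0.984
gripper_force: 0.0
```

Call:
{"op": "step_arm", "data": {"steps": [{"fingers": 0, "dx": 0, "dy": 0, "dz": -0.15, "rx": 0, "ry": 0, "rz": 0}, {"fingers": 0, "dx": 0, "dy": 0, "dz": -0.3, "rx": 0, "ry": 0, "rz": 0}, {"fingers": 0, "dx": 0, "dy": 0, "dz": -0.38, "rx": 0, "ry": 0, "rz": 0}, {"fingers": 0, "dx": 0, "dy": 0, "dz": -0.38, "rx": 0, "ry": 0, "rz": 0}, {"fingers": 0, "dx": 0, "dy": 0, "dz": -0.38, "rx": 0, "ry": 0, "rz": 0}]}}

```text
clock: 9.3
tcp_pos: [541.5, 177.0, 243.3]
ee_rot: [[-0.041, 0.999, -0.003], [0.999, 0.041, -0.002], [-0.002, -0.003, -1.0]]
force: [0.1, 0.0, -1.0]
finger_gap: 1.001
gripper_force: 0.0
```

```bash
python3 - <<'E'
from h import *
p=ctrl.camera_params("wrist"); im=ctrl.get_image("wrist"); np.savez("w4.npz",**p); cv2.imwrite("pics/w4.png",im)
plan([433,313,200],0);plan([433,313,200],178)
print(ctrl.state()["qpos"])
s=ctrl.get_image("scene"); show(s,"c3",(200,150,440,300),2)
a=cv2.imread("pics/c3.png"); cv2.imwrite("pics/c3.png",np.vstack([cv2.resize(a,(400,250)),cv2.resize(im,(400,300))]))
E
```

```text
clock 9.35 tcp [541.3 177.1 242.9] yaw 92.36 F [ 0.  -0.1 -0.3] gap 93.2
d [ 0.3509 -0.256   0.1076] r [-0.0024  0.006   2.0525] rows 8.6
clock 9.35 tcp [541.3 177.1 242.9] yaw 92.36 F [ 0.  -0.1 -0.3] gap 93.2
d [ 0.3509 -0.256   0.1076] r [-0.0059 -0.0023 -1.9031] rows 8.0
[ -5.32611189  28.30755386 -23.37963986  92.61791693  12.30617371
  61.89555413 -29.71954057]
```

View pics/c3.png

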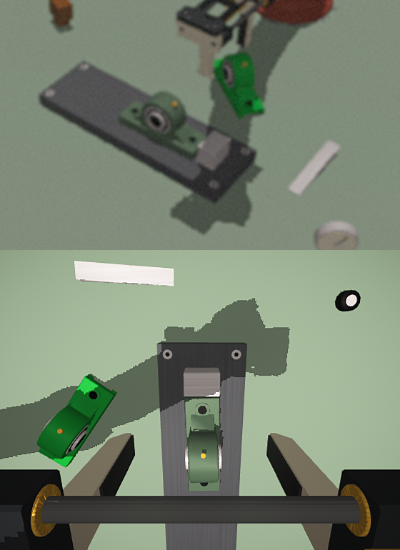

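```bash
python3 - <<'E'
from h import *
im=cv2.imread("pics/w4.png").astype(int);p=dict(np.load("w4.npz"))
m=((im[...,1]-im[...,2]<12)&(im.sum(2)>480)).astype(np.uint8)*255
c=blob(m,(80,5,270,65)); print(cv2.boundingRect(c))
pts=cv2.approxPolyDP(c.reshape(-1,1,2),2,True)[:,0]; print(pts.tolist())
for z in (2,21.5): print(z,np.round(onz(p,pts,z),1).tolist())
for x in range(102,246,20): r=np.where(m[:65,x])[0]; print(x,r.min(),r.max(),im[r.min():r.max()+1:3,x].sum(1).tolist())
E
```

```text
(104, 15, 139, 36)
[[104, 15], [106, 40], [111, 42], [114, 40], [140, 44], [242, 49], [242, 26]]
2 [[358.3, 331.6], [357.9, 308.8], [362.8, 307.2], [366.1, 309.1], [392.1, 306.5], [495.8, 306.0], [495.6, 327.2]]
21.5 [[366.9, 328.1], [366.6, 306.5], [371.3, 304.9], [374.3, 306.8], [399.2, 304.3], [497.8, 303.8], [497.6, 324.0]]Traceback (most recent call last):
  File "<stdin>", line 7, in <module>
    return umr_minimum(a, axis, None, out, keepdims, initial, where)
ValueError: zero-size array to reduction operation minimum which has no identity
```

Wrist view: the stop is seated at the socket end, close to the housing's far foot. The butt at z 21.5 and the tip at z 2 give a length of 129 mm, which matches the 130 mm wedge. So the butt is on the robot side at about (367,317) and the tip at about (496,317). Going there.

Call:
{"op": "step_arm", "data": {"steps": [{"fingers": 0, "dx": 0.1, "dy": -0.1, "dz": 0, "rx": 0, "ry": 0, "rz": 0.22}, {"fingers": 0, "dx": 0.2, "dy": -0.2, "dz": 0, "rx": 0, "ry": 0, "rz": 0.45}, {"fingers": 0, "dx": 0.28, "dy": -0.28, "dz": 0.02, "rx": 0, "ry": 0, "rz": 0.67}, {"fingers": 0, "dx": 0.33, "dy": -0.34, "dz": 0.04, "rx": 0, "ry": 0, "rz": 0.9}, {"fingers": 0, "dx": 0.36, "dy": -0.366, "dz": 0.06, "rx": 0, "ry": 0, "rz": 1.0}]}}

```text
clock: 10.02
tcp_pos: [387.4, 316.6, 219.3]
ee_rot: [[0.677, 0.736, -0.003], [0.736, -0.677, -0.002], [-0.004, -0.001, -1.0]]
force: [0.2, -0.2, 0.8]
finger_gap: 1.002
gripper_force: 0.0
```

Call:
{"op": "step_arm", "data": {"steps": [{"fingers": 0, "dx": 0, "dy": 0, "dz": 0, "rx": 0, "ry": 0, "rz": 0.22}, {"fingers": 0, "dx": 0, "dy": 0, "dz": 0, "rx": 0, "ry": 0, "rz": 0.45}, {"fingers": 0, "dx": 0, "dy": 0, "dz": 0, "rx": 0, "ry": 0, "rz": 0.67}, {"fingers": 0, "dx": 0, "dy": 0, "dz": 0, "rx": 0, "ry": 0, "rz": 0.9}, {"fingers": 0, "dx": 0, "dy": 0, "dz": 0, "rx": 0, "ry": 0, "rz": 1.0}]}}

```text
clock: 10.65
tcp_pos: [389.3, 315.2, 219.3]
ee_rot: [[0.999, 0.038, -0.003], [0.038, -0.999, -0.003], [-0.003, 0.002, -1.0]]
force: [0.7, -0.5, -0.6]
finger_gap: 0.998
gripper_force: 0.0
```

```bash
python3 - <<'E'
from h import *
plan([389,317,200],0)
print(ctrl.state()["qpos"])
E
```

```text
clock 10.65 tcp [389.3 315.2 219.3] yaw 2.20 F [ 0.7 -0.5 -0.6] gap 92.8
d [-0.0004 -0.0047  0.0483] r [0.0032 0.0038 0.0489] rows 0.3
[ -39.29495474   22.14032853   -3.07077279  105.50202734    1.44946144
   52.61750414 -130.82194326]
```

Feasible. Next I'll square up, settle, and measure the wedge from here.

Call:
{"op": "step_arm", "data": {"steps": [{"fingers": 0, "dx": 0, "dy": -0.004, "dz": 0.05, "rx": 0.003, "ry": 0.003, "rz": 0.049}, {"fingers": 0, "dx": 0, "dy": -0.004, "dz": 0.05, "rx": 0.003, "ry": 0.003, "rz": 0.049}, {"fingers": 0, "dx": 0, "dy": -0.004, "dz": 0.05, "rx": 0.003, "ry": 0.003, "rz": 0.049}, {"fingers": 0, "dx": 0, "dy": -0.004, "dz": 0.05, "rx": 0.003, "ry": 0.003, "rz": 0.049}, {"fingers": 0, "dx": 0, "dy": -0.004, "dz": 0.05, "rx": 0.003, "ry": 0.003, "rz": 0.049}]}}

```text
clock: 11.28
tcp_pos: [390.2, 317.4, 201.2]
ee_rot: [[1.0, 0.003, 0.002], [0.003, -1.0, 0.003], [0.002, -0.003, -1.0]]
force: [-0.6, -0.7, -0.4]
finger_gap: 1.0
gripper_force: 0.0
```

```bash
python3 - <<'E'
from h import *
p=ctrl.camera_params("wrist"); im=ctrl.get_image("wrist"); np.savez("w5.npz",**p); cv2.imwrite("pics/w5.png",im)
plan([389,317,3],0)
im=im.astype(int)
print(proj(p,[[367,306,21.5],[367,328,21.5],[496,306,2],[496,328,2]]).round(1).tolist())
m=((im[...,1]-im[...,2]<10)&(im.sum(2)>300)).astype(np.uint8)*255
n,l,st,_=cv2.connectedComponentsWithStats(m); print([s.tolist() for s in st[1:] if s[4]>500])
E
```

```text
clock 11.32 tcp [390.1 317.4 201.2] yaw 0.17 F [ 0.4  1.3 -0.2] gap 92.8
d [-0.004   0.0023  0.4955] r [-0.0035 -0.0029  0.0037] rows 3.2
[[292.3, 212.0], [270.0, 212.0], [293.5, 73.5], [269.8, 73.4]]
[[447, 0, 49, 40, 1750], [270, 74, 24, 139, 3256]]
```

View pics/w5.png

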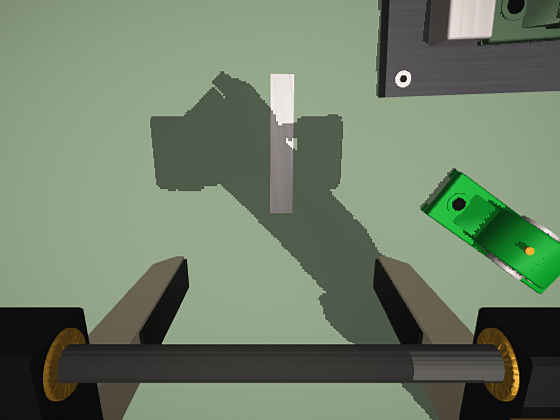

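The wedge is at columns 270–294, rows 74–213, exactly as predicted: axis y=317, yaw 0, butt at x=367. Descending, then gripping near the butt.

Call:
{"op": "step_arm", "data": {"steps": [{"fingers": 0, "dx": -0.003, "dy": 0.001, "dz": 0.14, "rx": -0.003, "ry": -0.003, "rz": 0.004}, {"fingers": 0, "dx": -0.003, "dy": 0.001, "dz": 0.28, "rx": -0.003, "ry": -0.003, "rz": 0.004}, {"fingers": 0, "dx": -0.003, "dy": 0.001, "dz": 0.39, "rx": -0.003, "ry": -0.003, "rz": 0.004}, {"fingers": 0, "dx": -0.003, "dy": 0.001, "dz": 0.45, "rx": -0.003, "ry": -0.003, "rz": 0.004}, {"fingers": 0, "dx": -0.003, "dy": 0.001, "dz": 0.475, "rx": -0.003, "ry": -0.003, "rz": 0.004}]}}

```text
clock: 11.95
tcp_pos: [388.7, 317.0, 9.6]
ee_rot: [[1.0, -0.0, -0.002], [-0.0, -1.0, -0.001], [-0.002, 0.001, -1.0]]
force: [1.0, 0.6, 0.7]
finger_gap: 0.998
gripper_force: 0.0
```

Call:
{"op": "step_arm", "data": {"steps": [{"fingers": 0, "dx": 0, "dy": 0, "dz": 0, "rx": 0, "ry": 0, "rz": 0}, {"fingers": 0, "dx": 0, "dy": 0, "dz": 0.005, "rx": 0, "ry": 0, "rz": 0}, {"fingers": 0, "dx": 0, "dy": 0, "dz": 0.01, "rx": 0, "ry": 0, "rz": 0}, {"fingers": 0, "dx": 0, "dy": 0, "dz": 0.014, "rx": 0, "ry": 0, "rz": 0}, {"fingers": 0, "dx": 0, "dy": 0, "dz": 0.014, "rx": 0, "ry": 0, "rz": 0}]}}

```text
clock: 12.58
tcp_pos: [389.1, 317.4, 5.3]
ee_rot: [[1.0, -0.0, -0.001], [-0.0, -1.0, 0.0], [-0.001, -0.0, -1.0]]
force: [-0.5, -0.2, 0.3]
finger_gap: 1.001
gripper_force: 0.0
```

```bash
python3 -c "
from h import *
plan([389,317,4],0)"
```

```text
clock 12.57 tcp [389.1 317.4   5.3] yaw -0.01 F [-0.5 -0.2  0.3] gap 93.1
d [-0.0003  0.0009  0.0034] r [-0.0001  0.0006 -0.0003] rows 0.0
```

Call:
{"op": "step_arm", "data": {"squeeze": 45, "steps": [{"fingers": 0.4, "dx": 0, "dy": 0, "dz": 0.005, "rx": 0, "ry": 0, "rz": 0}, {"fingers": 1, "dx": 0, "dy": 0, "dz": 0.005, "rx": 0, "ry": 0, "rz": 0}, {"fingers": 1, "dx": 0, "dy": 0, "dz": 0.005, "rx": 0, "ry": 0, "rz": 0}, {"fingers": 1, "dx": 0, "dy": 0, "dz": 0.005, "rx": 0, "ry": 0, "rz": 0}, {"fingers": 1, "dx": 0, "dy": 0, "dz": 0.005, "rx": 0, "ry": 0, "rz": 0}]}}

```text
clock: 13.2
tcp_pos: [389.1, 317.4, 3.2]
ee_rot: [[1.0, -0.0, -0.001], [-0.0, -1.0, -0.0], [-0.001, 0.0, -1.0]]
force: [-0.0, -0.5, 0.9]
finger_gap: 0.513
gripper_force: 0.0
```

```bash
python3 -c "
from h import *
plan([389,317,4],0)"
```

```text
clock 13.20 tcp [389.1 317.4   3.2] yaw -0.01 F [-0.  -0.5  0.9] gap 47.7
d [-0.0001  0.001  -0.0019] r [ 0.      0.0008 -0.0002] rows 0.0
```

Still closing.

Call:
{"op": "step_arm", "data": {"squeeze": 45, "steps": [{"fingers": 1, "dx": 0, "dy": 0, "dz": 0, "rx": 0, "ry": 0, "rz": 0}, {"fingers": 1, "dx": 0, "dy": 0, "dz": 0, "rx": 0, "ry": 0, "rz": 0}, {"fingers": 1, "dx": 0, "dy": 0, "dz": 0, "rx": 0, "ry": 0, "rz": 0}, {"fingers": 1, "dx": 0, "dy": 0, "dz": 0, "rx": 0, "ry": 0, "rz": 0}, {"fingers": 1, "dx": 0, "dy": 0, "dz": 0, "rx": 0, "ry": 0, "rz": 0}]}}

```text
clock: 13.82
tcp_pos: [389.1, 317.4, 3.2]
ee_rot: [[1.0, -0.0, -0.001], [-0.0, -1.0, -0.0], [-0.001, 0.0, -1.0]]
force: [-0.3, -0.3, -0.4]
finger_gap: 0.231
gripper_force: 45.0
```

Wedge gripped at 21.5 mm. Lifting and starting the turn.

Call:
{"op": "step_arm", "data": {"steps": [{"fingers": 1, "dx": 0, "dy": 0, "dz": -0.08, "rx": 0, "ry": 0, "rz": 0}, {"fingers": 1, "dx": 0, "dy": 0, "dz": -0.2, "rx": 0, "ry": 0, "rz": 0}, {"fingers": 1, "dx": 0, "dy": 0, "dz": -0.34, "rx": 0, "ry": 0, "rz": 0}, {"fingers": 1, "dx": 0.0, "dy": 0, "dz": -0.47, "rx": 0, "ry": 0, "rz": 0}, {"fingers": 1, "dx": 0.05, "dy": 0.06, "dz": -0.53, "rx": 0, "ry": 0, "rz": -0.15}]}}

```text
clock: 14.45
tcp_pos: [408.1, 296.1, 217.9]
ee_rot: [[0.992, 0.127, 0.001], [0.127, -0.992, 0.004], [0.002, -0.004, -1.0]]
force: [-0.2, -0.4, -3.0]
finger_gap: 0.234
gripper_force: 45.0
```

Call:
{"op": "step_arm", "data": {"steps": [{"fingers": 1, "dx": 0.06, "dy": 0.1, "dz": 0, "rx": 0, "ry": 0, "rz": -0.22}, {"fingers": 1, "dx": 0.12, "dy": 0.22, "dz": 0, "rx": 0, "ry": 0, "rz": -0.44}, {"fingers": 1, "dx": 0.17, "dy": 0.34, "dz": 0, "rx": 0, "ry": 0, "rz": -0.66}, {"fingers": 1, "dx": 0.22, "dy": 0.45, "dz": 0, "rx": 0, "ry": 0, "rz": -0.88}, {"fingers": 1, "dx": 0.27, "dy": 0.56, "dz": 0, "rx": 0, "ry": 0, "rz": -1.0}]}}

```text
clock: 15.08
tcp_pos: [542.4, 81.7, 214.3]
ee_rot: [[0.617, 0.787, -0.003], [0.787, -0.617, -0.0], [-0.002, -0.002, -1.0]]
force: [0.5, 0.4, -1.8]
finger_gap: 0.23
gripper_force: 45.0
```

```bash
python3 -c "
from h import *
plan([556,-147,150],92.3);print(ctrl.state()['qpos'])"
```

```text
clock 15.07 tcp [542.4  81.7 214.3] yaw 51.93 F [ 0.5  0.4 -1.8] gap 21.4
d [-0.4288  0.3796  0.1608] r [-0.0036  0.0018 -0.8971] rows 3.8
[ -1.99607803  27.00547278 -13.25919668  98.55156356   7.24445305
  55.45504154 -56.06478893]
```

Call:
{"op": "step_arm", "data": {"steps": [{"fingers": 1, "dx": -0.1, "dy": 0.09, "dz": 0, "rx": 0, "ry": 0, "rz": -0.2}, {"fingers": 1, "dx": -0.2, "dy": 0.18, "dz": 0, "rx": 0, "ry": 0, "rz": -0.42}, {"fingers": 1, "dx": -0.3, "dy": 0.27, "dz": 0.03, "rx": 0, "ry": 0, "rz": -0.64}, {"fingers": 1, "dx": -0.39, "dy": 0.345, "dz": 0.08, "rx": -0.003, "ry": 0.001, "rz": -0.85}, {"fingers": 1, "dx": -0.429, "dy": 0.38, "dz": 0.16, "rx": -0.003, "ry": 0.001, "rz": -0.897}]}}

```text
clock: 15.7
tcp_pos: [555.0, -150.4, 150.2]
ee_rot: [[-0.033, 0.999, 0.002], [0.999, 0.033, -0.003], [-0.003, 0.002, -1.0]]
force: [-0.6, -0.2, -2.4]
finger_gap: 0.232
gripper_force: 45.0
```

Call:
{"op": "step_arm", "data": {"steps": [{"fingers": 1, "dx": 0, "dy": 0, "dz": 0, "rx": 0, "ry": 0, "rz": 0}, {"fingers": 1, "dx": 0, "dy": 0, "dz": 0, "rx": 0, "ry": 0, "rz": 0}, {"fingers": 1, "dx": 0, "dy": 0, "dz": 0, "rx": 0, "ry": 0, "rz": 0}, {"fingers": 1, "dx": 0, "dy": 0, "dz": 0, "rx": 0, "ry": 0, "rz": 0}, {"fingers": 1, "dx": 0, "dy": 0, "dz": 0, "rx": 0, "ry": 0, "rz": 0}]}}

```text
clock: 16.32
tcp_pos: [556.1, -144.7, 151.8]
ee_rot: [[-0.038, 0.999, 0.003], [0.999, 0.038, -0.0], [-0.0, 0.003, -1.0]]
force: [0.2, -0.5, -2.8]
finger_gap: 0.232
gripper_force: 45.0
```

```bash
python3 - <<'E'
from h import *
p=ctrl.camera_params("wrist"); im=ctrl.get_image("wrist"); np.savez("w6.npz",**p); cv2.imwrite("pics/w6.png",im)
plan([556,-147,60],92.3)
s=ctrl.state();T=s["tcp_pos"];R=s["ee_rot"]
P=[T+R@np.array([x,y,z]) for x,z in((108,1.2),(-22,-18.3)) for y in(-11,11)]
print("pred wedge",proj(p,P).round(1).tolist())
print("pred near end, top foot edge",proj(p,[[549.8-26,-9,43],[549.8+26,-8,43]]).round(1).tolist())
E
```

```text
clock 16.38 tcp [ 556.  -144.9  151.6] yaw 92.14 F [-0.6 -1.  -2.7] gap 21.7
d [-0.0051 -0.0007  0.229 ] r [ 0.0031  0.0005 -0.0035] rows 1.5
pred wedge [[254.5, 35.1], [307.7, 35.1], [257.4, 333.6], [304.5, 333.6]]
pred near end, top foot edge [[240.0, 14.0], [317.7, 15.6]]
```

View pics/w6.png

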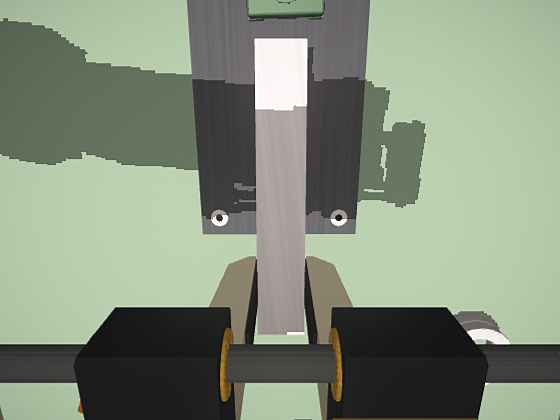

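The wedge is held straight at columns 255–307, tip at row 38. The housing's near foot is at columns 248–324, rows up to about 17, so its middle sits a few mm to the +x side. I'll measure that.

```bash
python3 - <<'E'
from h import *
im=cv2.imread("pics/w6.png").astype(int);p=dict(np.load("w6.npz"))
print(im[6,240:256].tolist());print(im[6,316:332].tolist()); print(im[0:26,300].tolist())
for r in (4,8,11):
    e=im[r,:,1]-im[r,:,2]; c=np.where(e[235:340]>12)[0]+235; print(r,c.min(),c.max(),onz(p,[(c.min(),r),(c.max()+1,r)],43).round(1).tolist())
E
```

```text
[[104, 101, 105], [108, 105, 107], [109, 106, 106], [109, 105, 107], [108, 106, 108], [109, 105, 110], [88, 83, 88], [80, 104, 83], [105, 138, 111], [137, 172, 147], [137, 170, 145], [135, 169, 144], [134, 170, 143], [136, 171, 144], [136, 169, 143], [135, 169, 143]]
[[128, 162, 135], [127, 160, 133], [126, 158, 132], [127, 159, 133], [129, 161, 134], [132, 166, 138], [106, 137, 111], [76, 102, 79], [50, 52, 50], [106, 102, 106], [106, 104, 107], [103, 101, 105], [103, 100, 102], [101, 99, 100], [102, 99, 101], [104, 102, 105]]
[[130, 162, 135], [130, 163, 137], [129, 162, 135], [129, 162, 136], [131, 163, 136], [131, 162, 136], [131, 163, 137], [129, 162, 136], [131, 163, 137], [131, 163, 138], [134, 168, 140], [123, 156, 130], [104, 133, 110], [87, 114, 91], [57, 75, 61], [44, 54, 45], [35, 46, 37], [83, 86, 85], [111, 108, 112], [111, 108, 113], [110, 107, 111], [110, 108, 112], [110, 108, 112], [110, 107, 112], [110, 108, 113], [110, 109, 113]]
4 247 323 [[528.4, -2.9], [579.5, -0.9]]
8 247 323 [[528.4, -5.3], [579.7, -3.3]]
11 247 323 [[528.4, -7.0], [579.8, -5.1]]
```

```bash
python3 -c "
from h import *
plan([559.8,-140,34],92.8)"
```

```text
clock 16.38 tcp [ 556.  -144.9  151.6] yaw 92.14 F [-0.6 -1.  -2.7] gap 21.7
d [0.012  0.0093 0.294 ] r [ 0.0031  0.0005 -0.0147] rows 1.9
```

Call:
{"op": "step_arm", "data": {"steps": [{"fingers": 1, "dx": 0.012, "dy": 0.009, "dz": 0.08, "rx": 0.003, "ry": 0, "rz": -0.015}, {"fingers": 1, "dx": 0.012, "dy": 0.009, "dz": 0.17, "rx": 0.003, "ry": 0, "rz": -0.015}, {"fingers": 1, "dx": 0.012, "dy": 0.009, "dz": 0.24, "rx": 0.003, "ry": 0, "rz": -0.015}, {"fingers": 1, "dx": 0.012, "dy": 0.009, "dz": 0.27, "rx": 0.003, "ry": 0, "rz": -0.015}, {"fingers": 1, "dx": 0.012, "dy": 0.009, "dz": 0.28, "rx": 0.003, "ry": 0, "rz": -0.015}]}}

```text
clock: 17.0
tcp_pos: [559.6, -140.3, 39.0]
ee_rot: [[-0.049, 0.999, -0.001], [0.999, 0.049, -0.0], [-0.0, -0.001, -1.0]]
force: [0.0, -0.4, -1.9]
finger_gap: 0.227
gripper_force: 45.0
```

Call:
{"op": "step_arm", "data": {"steps": [{"fingers": 1, "dx": 0, "dy": 0, "dz": 0, "rx": 0, "ry": 0, "rz": 0}, {"fingers": 1, "dx": 0, "dy": 0, "dz": 0, "rx": 0, "ry": 0, "rz": 0}, {"fingers": 1, "dx": 0, "dy": 0, "dz": 0, "rx": 0, "ry": 0, "rz": 0}, {"fingers": 1, "dx": 0, "dy": 0, "dz": 0, "rx": 0, "ry": 0, "rz": 0}, {"fingers": 1, "dx": 0, "dy": 0, "dz": 0, "rx": 0, "ry": 0, "rz": 0}]}}

```text
clock: 17.62
tcp_pos: [559.4, -140.4, 39.3]
ee_rot: [[-0.048, 0.999, -0.0], [0.999, 0.048, -0.0], [-0.0, -0.0, -1.0]]
force: [-0.3, 0.4, -3.3]
finger_gap: 0.231
gripper_force: 45.0
```

```bash
python3 -c "
from h import *
plan([559.8,-140,28.6],92.8);print(ctrl.state()['ee_rot'])"
```

```text
clock 17.62 tcp [ 559.4 -140.4   39.3] yaw 92.78 F [-0.3  0.4 -3.3] gap 21.4
d [0.001  0.001  0.0267] r [-0.0005  0.0002 -0.0005] rows 0.2
[[-4.84346317e-02  9.98826283e-01 -3.78183925e-04]
 [ 9.98826338e-01  4.84345588e-02 -1.99446165e-04]
 [-1.80894900e-04 -3.87400166e-04 -9.99999909e-01]]
```

Orientation is good. Setting the wedge down on the plate gently.

Call:
{"op": "step_arm", "data": {"steps": [{"fingers": 1, "dx": 0.001, "dy": 0.001, "dz": 0.01, "rx": 0, "ry": 0, "rz": 0}, {"fingers": 1, "dx": 0.001, "dy": 0.001, "dz": 0.018, "rx": 0, "ry": 0, "rz": 0}, {"fingers": 1, "dx": 0.001, "dy": 0.001, "dz": 0.024, "rx": 0, "ry": 0, "rz": 0}, {"fingers": 1, "dx": 0.001, "dy": 0.001, "dz": 0.028, "rx": 0, "ry": 0, "rz": 0}, {"fingers": 1, "dx": 0.001, "dy": 0.001, "dz": 0.028, "rx": 0, "ry": 0, "rz": 0}]}}

```text
clock: 18.25
tcp_pos: [559.6, -139.9, 28.3]
ee_rot: [[-0.049, 0.999, -0.001], [0.999, 0.049, -0.0], [-0.0, -0.001, -1.0]]
force: [-1.7, 0.2, 0.7]
finger_gap: 0.229
gripper_force: 45.0
```

```bash
python3 -c "
from h import *
for i in range(3): plan([559.8,-140,28.2],92.8); ctrl.get_image('top')
print(ctrl.state()['moment'])"
```

```text
clock 18.25 tcp [ 559.6 -139.9   28.3] yaw 92.78 F [-1.7  0.2  0.7] gap 21.3
d [-0.0002  0.0006  0.0002] r [-0.0012  0.0003 -0.0004] rows 0.0
clock 18.30 tcp [ 559.6 -139.9   28.3] yaw 92.78 F [-0.9  0.4  2.3] gap 21.6
d [-0.0002  0.0006  0.0002] r [-0.0012  0.0003 -0.0005] rows 0.0
clock 18.35 tcp [ 559.6 -139.9   28.3] yaw 92.78 F [-1.3 -0.5  1.9] gap 21.7
d [-0.0002  0.0006  0.0002] r [-0.0011  0.0003 -0.0005] rows 0.0
[-0.01403389  0.36430429 -0.04704903]
```

Contact at z 28.3 (about 4 N net). Sliding forward, tip into the channel.

Call:
{"op": "step_arm", "data": {"steps": [{"fingers": 1, "dx": 0.02, "dy": 0, "dz": 0, "rx": 0, "ry": 0, "rz": 0}, {"fingers": 1, "dx": 0.045, "dy": 0, "dz": 0, "rx": 0, "ry": 0, "rz": 0}, {"fingers": 1, "dx": 0.07, "dy": 0, "dz": 0, "rx": 0, "ry": 0, "rz": 0}, {"fingers": 1, "dx": 0.095, "dy": 0, "dz": 0, "rx": 0, "ry": 0, "rz": 0}, {"fingers": 1, "dx": 0.11, "dy": 0, "dz": 0, "rx": 0, "ry": 0, "rz": 0}]}}

```text
clock: 19.02
tcp_pos: [558.0, -95.3, 28.2]
ee_rot: [[-0.049, 0.999, 0.0], [0.999, 0.049, -0.001], [-0.001, 0.0, -1.0]]
force: [0.6, -3.5, 4.2]
finger_gap: 0.234
gripper_force: 45.0
```

```bash
python3 - <<'E'
from h import *
p=ctrl.camera_params("wrist"); im=ctrl.get_image("wrist"); np.savez("w7.npz",**p); cv2.imwrite("pics/w7.png",im)
plan([555,-59,28.3],92.8)
s=ctrl.get_image("scene");cv2.imwrite("pics/s7.png",s)
b=cv2.resize(s[160:280,200:400],(560,336),interpolation=cv2.INTER_CUBIC)
cv2.imwrite("pics/c7.png",np.vstack([im[:260],b]))
E
```

```text
clock 19.07 tcp [557.9 -94.4  28.2] yaw 92.88 F [-0.4 -2.1  3.5] gap 21.6
d [ 0.0887 -0.0029 -0.0001] r [ 0.0001 -0.0005  0.0017] rows 0.6
```

View pics/c7.png

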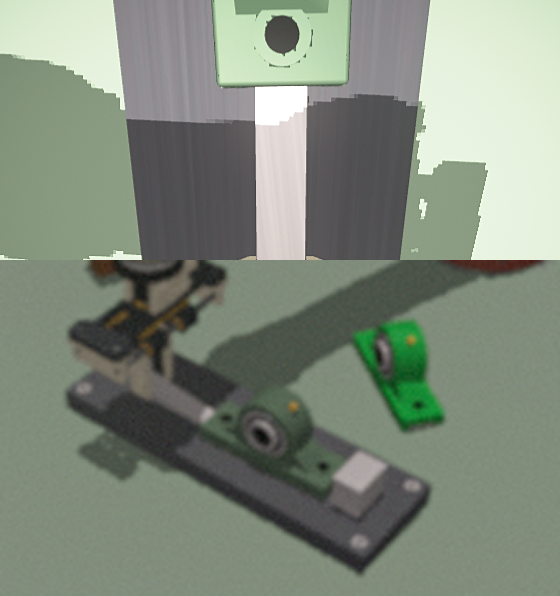

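The wedge has entered the channel centred: wedge columns 255–307, foot columns 216–350. The scene view shows the stop seated. Pushing on slowly.

Call:
{"op": "step_arm", "data": {"steps": [{"fingers": 1, "dx": 0.01, "dy": 0, "dz": 0, "rx": 0, "ry": 0, "rz": 0}, {"fingers": 1, "dx": 0.02, "dy": 0, "dz": 0, "rx": 0, "ry": 0, "rz": 0}, {"fingers": 1, "dx": 0.03, "dy": 0, "dz": 0, "rx": 0, "ry": 0, "rz": 0}, {"fingers": 1, "dx": 0.04, "dy": 0, "dz": 0, "rx": 0, "ry": 0, "rz": 0}, {"fingers": 1, "dx": 0.05, "dy": 0, "dz": 0, "rx": 0, "ry": 0, "rz": 0}]}}

```text
clock: 19.75
tcp_pos: [556.9, -81.5, 28.2]
ee_rot: [[-0.044, 0.999, -0.0], [0.999, 0.044, -0.007], [-0.007, -0.0, -1.0]]
force: [-0.1, -10.3, 5.9]
finger_gap: 0.232
gripper_force: 45.0
```

```bash
cat >> h.py <<'E'
def foot(im,p):
    im=im.astype(int); out=[]
    for c in (235,245,320,330):
        e=im[:,c,1]-im[:,c,0]; v=np.where(e[:200]>12)[0]; r=v[v<180]
        k=0
        while k+1<len(r) and r[k+1]-r[k]<4:k+=1
        out.append((c,int(r[k]) if len(r) else -1))
    return out
E
python3 - <<'E'
from h import *
p0=dict(np.load("w7.npz")); a=cv2.imread("pics/w7.png")
f=foot(a,p0);print(f,onz(p0,f,40).round(1).tolist())
p=ctrl.camera_params("wrist"); im=ctrl.get_image("wrist"); np.savez("w8.npz",**p); cv2.imwrite("pics/w8.png",im)
f=foot(im,p);print(f,onz(p,f,40).round(1).tolist())
plan([555,-59,28.3],92.8)
# stop top / far foot visible? profile up the column
E
```

```text
[(235, 87), (245, 86), (320, 84), (330, 85)] [[535.4, -9.2], [539.3, -8.6], [568.9, -6.4], [572.9, -6.6]]
[(235, 110), (245, 110), (320, 108), (330, 108)] [[534.9, -3.9], [538.9, -3.8], [568.9, -1.7], [572.9, -1.5]]
clock 19.80 tcp [556.9 -80.4  28.3] yaw 92.58 F [ 0.6 -9.   6.5] gap 21.5
d [ 0.0537 -0.0023 -0.0004] r [-0.0005  0.0073 -0.0048] rows 0.3
```

Call:
{"op": "step_arm", "data": {"steps": [{"fingers": 1, "dx": 0.006, "dy": 0, "dz": 0, "rx": 0, "ry": 0.006, "rz": 0}, {"fingers": 1, "dx": 0.012, "dy": 0, "dz": 0, "rx": 0, "ry": 0.006, "rz": 0}, {"fingers": 1, "dx": 0.018, "dy": 0, "dz": 0, "rx": 0, "ry": 0.006, "rz": 0}, {"fingers": 1, "dx": 0.024, "dy": 0, "dz": 0, "rx": 0, "ry": 0.006, "rz": 0}, {"fingers": 1, "dx": 0.03, "dy": 0, "dz": 0, "rx": 0, "ry": 0.006, "rz": 0}]}}

```text
clock: 20.42
tcp_pos: [556.3, -70.6, 28.3]
ee_rot: [[-0.044, 0.999, -0.001], [0.999, 0.044, -0.003], [-0.003, -0.001, -1.0]]
force: [0.0, -10.8, 5.3]
finger_gap: 0.231
gripper_force: 45.0
```

```bash
python3 - <<'E'
from h import *
p=ctrl.camera_params("wrist"); im=ctrl.get_image("wrist"); np.savez("w9.npz",**p); cv2.imwrite("pics/w9.png",im)
f=foot(im,p);print(f,onz(p,f,40).round(1).tolist())
plan([555,-59,28.3],92.8)
E
```

```text
[(235, 131), (245, 130), (320, 129), (330, 128)] [[534.3, -1.4], [538.4, -0.8], [568.9, 1.0], [573.0, 1.5]]
clock 20.48 tcp [556.2 -70.   28.2] yaw 92.53 F [  0.5 -11.5   6.4] gap 21.4
d [ 0.0277 -0.0018 -0.0002] r [-0.001   0.0036 -0.0061] rows 0.2
```

Call:
{"op": "step_arm", "data": {"steps": [{"fingers": 1, "dx": 0.003, "dy": 0, "dz": 0, "rx": 0, "ry": 0.003, "rz": 0}, {"fingers": 1, "dx": 0.006, "dy": 0, "dz": 0, "rx": 0, "ry": 0.003, "rz": 0}, {"fingers": 1, "dx": 0.009, "dy": 0, "dz": 0, "rx": 0, "ry": 0.003, "rz": 0}, {"fingers": 1, "dx": 0.012, "dy": 0, "dz": 0, "rx": 0, "ry": 0.003, "rz": 0}, {"fingers": 1, "dx": 0.012, "dy": 0, "dz": 0, "rx": 0, "ry": 0.003, "rz": 0}]}}

```text
clock: 21.1
tcp_pos: [555.9, -65.7, 28.2]
ee_rot: [[-0.044, 0.999, -0.001], [0.999, 0.044, -0.001], [-0.001, -0.001, -1.0]]
force: [0.7, -10.7, 6.3]
finger_gap: 0.232
gripper_force: 45.0
```

```bash
python3 - <<'E'
from h import *
p=ctrl.camera_params("wrist"); im=ctrl.get_image("wrist"); np.savez("w10.npz",**p); cv2.imwrite("pics/w10.png",im)
f=foot(im,p);print(f,onz(p,f,41).round(1).tolist())
plan([555,-59,28.3],92.8)
s=ctrl.get_image("scene"); t=ctrl.get_image("top")
a=cv2.resize(s[190:270,260:360],(500,400),interpolation=cv2.INTER_CUBIC)
b=cv2.resize(t[170:230,190:290],(300,180),interpolation=cv2.INTER_CUBIC)
w=cv2.resize(im[:200,140:420],(300,214)); b=np.vstack([b,w])
cv2.imwrite("pics/c10.png",np.hstack([a,cv2.copyMakeBorder(b,0,6,0,0,cv2.BORDER_CONSTANT)]))
E
```

```text
[(235, 143), (245, 143), (320, 141), (330, 141)] [[534.1, -1.2], [538.2, -1.0], [568.9, 1.1], [573.0, 1.3]]
clock 21.15 tcp [556.  -65.7  28.2] yaw 92.51 F [ -0.2 -10.2   5.2] gap 21.7
d [ 0.0168 -0.0016 -0.0002] r [-0.0012  0.0009 -0.0065] rows 0.1
```

View pics/c10.png

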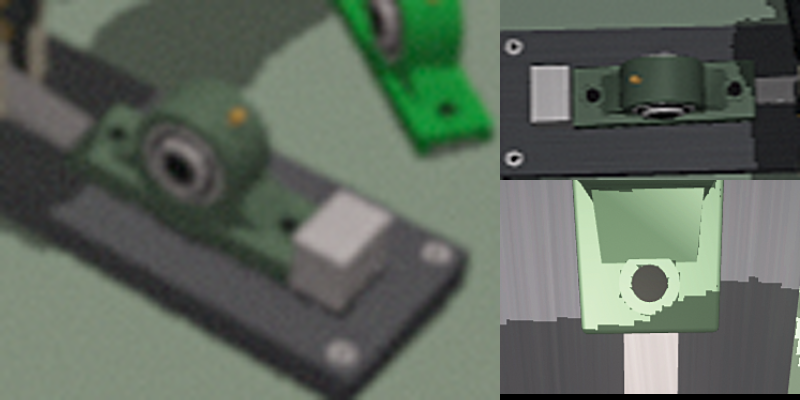

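Scene and top views show the housing foot up against the stop. The near end stayed at y≈0 while the wedge advanced another 4 mm, so the housing has backed up. The tip is about 41 mm inside, giving roughly 2.1 mm of lift, so it needs about 6 mm more.

Call:
{"op": "step_arm", "data": {"steps": [{"fingers": 1, "dx": 0.003, "dy": 0, "dz": 0, "rx": 0, "ry": 0.001, "rz": 0}, {"fingers": 1, "dx": 0.006, "dy": 0, "dz": 0, "rx": 0, "ry": 0.001, "rz": 0}, {"fingers": 1, "dx": 0.01, "dy": 0, "dz": 0, "rx": 0, "ry": 0.001, "rz": 0}, {"fingers": 1, "dx": 0.014, "dy": 0, "dz": 0, "rx": 0, "ry": 0.001, "rz": 0}, {"fingers": 1, "dx": 0.014, "dy": 0, "dz": 0, "rx": 0, "ry": 0.001, "rz": 0}]}}

```text
clock: 21.88
tcp_pos: [555.6, -59.9, 28.2]
ee_rot: [[-0.044, 0.999, -0.001], [0.999, 0.044, 0.0], [0.0, -0.001, -1.0]]
force: [1.5, -10.3, 4.9]
finger_gap: 0.234
gripper_force: 45.0
```

```bash
python3 - <<'E'
from h import *
p=ctrl.camera_params("wrist"); im=ctrl.get_image("wrist"); np.savez("w11.npz",**p); cv2.imwrite("pics/w11.png",im)
plan([555,-59,28.3],92.8)
f=foot(im,p);print(f,onz(p,f,43).round(1).tolist())
def edge(v): # subpixel of max gradient
    g=np.abs(np.diff(cv2.GaussianBlur(v.astype(float).reshape(1,-1),(5,1),1)[0])); i=g.argmax(); 
    a,b,c=g[i-1:i+2]; return i+.5+(a-c)/(2*(a-2*b+c))
for k in(7,8,9,10,11):
    I=cv2.imread(f"pics/w{k}.png").astype(int); q=dict(np.load(f"w{k}.npz")); e=I[...,1]-I[...,0]
    r0=foot(I,q)[1][1]-25; w=[]
    for r in range(r0-12,r0+12):
        L=190+edge(e[r,190:250]); R=315+edge(e[r,315:375]); 
        d=ray(q,[(L,r),(R,r)]); d/=-d[:,2:]; w.append(q["eye"][2]-52/np.linalg.norm(d[0]-d[1]))
    b=np.abs(np.diff(I[280:380,262:300].sum(2).mean(1)));print(k,"z foot %.2f +- %.2f"%(np.median(w),np.std(w)),"butt row",280+int(b.argmax()))
E
```

```text
clock 21.93 tcp [555.6 -59.9  28.2] yaw 92.51 F [  0.3 -11.2   6.1] gap 22.1
d [ 0.0024 -0.0014 -0.0001] r [-0.0014 -0.0002 -0.0064] rows 0.0
[(235, 156), (245, 156), (320, 155), (330, 155)] [[534.0, -0.6], [538.1, -0.4], [568.8, 1.4], [572.9, 1.6]]
7 z foot 39.32 +- 0.10 butt row 343
8 z foot 39.36 +- 0.14 butt row 343
9 z foot 40.57 +- 0.13 butt row 343
10 z foot 41.34 +- 0.18 butt row 343
11 z foot 42.09 +- 0.24 butt row 343
```

Two independent estimates agree: insertion of 46.5 mm gives about 3.0 mm of lift, and the foot-width rise gives about 3.1 mm. The wedge hasn't slipped (butt row unchanged), it's flat, and forces are low. Handing in.

```bash
python3 -c "
from h import *
print(ctrl.job_done())"
```

```text
the job is handed in; nothing more can be done
None
```

The job is handed in at about 22 s: the stop is seated and released, the housing is backed against it, and the gripper is holding the wedge with the near end lifted about 3 mm by my estimates; the housing looked about 1.4° off the plate's axis, so it may touch the stop at one corner.

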